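# Hold the amber reference cell in the light meter's beam

### The arm

A 6-joint arm with a two-finger parallel gripper is mounted at the origin on the work surface. World frame = base frame: x ahead of the robot, y to its left, z up, the work surface at z = 0. Lengths are in m, angles in rad, forces in N, time in s.
With the tool pointing down it reaches from about 0.35 to 0.975 m from the base axis. Payload 4.9 kg.
Tool frame: the origin (TCP) lies at the very end of the fingers, on their centre line; the grasp point (between the pads) lies 19 mm behind it (ctrl.grasp_offset is the distance from the TCP to the grasp point, in m); z points along the fingers, y is the line along which they close (so a half turn about z gives the same grasp; the last joint's range is limited). The gripper opens to 85 mm and grips with 20 to 120 N. Pads are 22 mm wide; open, the fingers measure 114 mm over their backs; the gripper's body (76 mm by 85 mm) begins 54 mm behind the grasp point. The pads swing forward as they close: fully open they stand 13 mm farther back than shut.
Start: joints at [-1.383, 0.053, 1.613, -0, 1.476, -0.119], TCP at [0.189, -0.596, 0.231] pointing down, gripper open.
Joint ranges: [-3.01, 3.01], [-1.01, 2.22], [0.06, 2.58], [-1.02, 4.17], [0.09, 2.62], [-3.14, 3.14]. Speed limits (rad/s): [2.57, 2.57, 3.14, 3.14, 3.14, 3.14].

### API

Orientations are given as a rotation vector (axis times angle).
In Python, from station import ctrl, optics gives the robot as it stands.
- The arm moves only by the shell command python3 -m handwheel 'ROWS' [OPENING] [FORCE]. ROWS is JSON, a list of rows, each an object of numbers: "tx", "ty", "tz": the shift along the tool's x, y, z in mm; "roll": the turn about the tool's z in rad. A call has 1 to 12 rows; each row shifts and turns the commanded pose from where the row before left it, along the tool's axes as they then stand; what a row does not reach is not made up. A row lasts 1/12 s, in which the tool goes at most 41.7 mm and 7.16 degrees, less where a joint would pass 70% of its speed; a pose out of reach is approached as far as the arm can. A call with a gripper value outside its range is refused whole. OPENING is the finger opening in mm, from 0 to 85.4, set as the call begins (- or left out, the last holds). The fingers move at their own pace and stop on an object; FORCE is the grip in N (left out, the last holds). Time passes only in rows, so rows that do not move let the fingers close. It gives the time, the measured TCP pose, the force, the opening and the grip force at its end, in the units of the state.
- ctrl.get_obs(): the state, without advancing time (a new reading comes with each control period).
- optics.get_image(name): name is "scene" or "top" or "wrist"; returns (picture, depth): 384x512x3 uint8, red, green, blue; 384x512 float32, m along the optical axis (not along the pixel's ray), 0 where there is no reading.
- optics.camera_params(name): a dict with "mtx" (3x3 intrinsics, pixels), "extrinsics" (4x4, takes a point from camera to world coordinates); the wrist camera has in their place "tool_from_camera" (4x4, takes a point from camera to tool coordinates, whose origin is the TCP and whose axes are the flange's). Camera axes: x right, y down, z forward; pixel columns grow to the right and rows downward; lengths in m; the calibration is good to about 2 mm. A picture is of the moment at which its call begins: read the wrist's pose just before it. camera_params takes no time and is no camera call.
- ctrl.finish_job(): hands the job in; it is judged then, once.
The state is a dict: "t": time; "q": joint angles; "dq": joint speeds; "effort": joint torques, N m; "tool_pos": TCP position; "tool_rot": TCP orientation; "contact_force": force on the tool from outside, world axes, zero at the start; "wrist_torque": the same for the moment, N m; "opening": finger opening in m; "grip_force": force on a finger pad.
Only numpy, scipy, OpenCV 4.12 (cv2) and the standard library are available. Lean on these libraries where they do the work, as an engineer would, in place of code of your own. Each camera call takes 0.05 s, during which the arm holds its last target. There are 200 camera calls.

### The job

At the light meter, slide the orange-tabbed shutter fully open, towards the robot's side. Then lift the amber glass cell off the tray, gripping it only by its two white frosted faces with no finger on the clear glass, and finish while still holding it upright and still in mid-air in the light path: midway between lamp and detector, in line with them, a clear face squarely to the lamp and the beam well inside the glass. Nothing else may carry or touch it there; do not put it down, and leave the other cells and things where they are.

Things in the scene. Friction and masses are not known exactly. Their poses are not given: they have to be found in the camera images.
- cell_amber: solid amber glass block, 25 (x) by 24 (y) by 70 mm tall, about 100 g, upright on the tray. Origin: centre of underside; z up. Its two white frosted faces look along its own +y and -y (24 mm apart, full height; from above, two white stripes); the clear amber faces look along its +x and -x, and light goes through along x. A half turn about z makes no difference
- cell_green: same block in green glass, same size and frame, on the tray; leave it standing where it is
- cell_blue: same block in blue glass, same size and frame, on the tray; leave it standing where it is
- tray: fixed tray, black rubber floor 10 mm above the table, aluminium rim 14 mm high, 128 mm (x) by 308 mm (y). The three cells stand on its floor in a row along its y, about 95 mm apart, in any order, each turned up to 40 degrees. Origin: centre of its underside, on the table
- meter: fixed light meter: grey base 110 mm (x) by 270 mm (y), 15 mm thick; blue lamp head on the +y side (face at y = +72 mm), black detector head on the -y side (face at y = -70 mm), both 80 mm wide in x, tops 105 mm above the table. Steel shutter blade at y = 62 to 66 mm. Yellow lines mark the beam's line from above. Origin: under the gap's middle, on the table; the robot is on its -x side
- beam_mid (a point): the middle of the light path: midway between lamp and detector (x = y = 0 of the meter), 75 mm above the table, 60 mm above the base plate. Axes as the meter's: the beam runs level along y, z is up
- shutter (a joint): position of the shutter (m): 0 = closed, in front of the lamp; 0.050 = fully open (end stop). Grows as the shutter slides to the meter's -x, level; it stays where left, sliding friction about 1.5 N
- shutter_tab (a point): centre of the orange tab on top of the shutter: 16 mm (x) by 14 mm (y) by 34 mm tall, this point 127 mm above the table, so from 110 to 144 mm, just above the 105 mm high lamp head; with the shutter closed it stands at x = 0, y = +64 mm of the meter. Axes as the meter's
- flask: pink closed bottle, 68 mm diameter, 190 mm tall, standing to the left; leave alone. Origin: centre of underside
- tin: yellow tin, 72 mm diameter, 90 mm tall, standing to the right near the tray; leave alone. Origin: centre of underside
- brush: hand brush lying beyond the tray; leave alone
- blank_a: polished steel blank 130 x 22 x 5 mm lying on the table; leave alone
- blank_b: polished steel blank 130 x 22 x 5 mm lying on the table; leave alone
Things that resemble listed ones, but are neither listed nor needed, are in the scene too. What is shaped like the cell_amber but pink or yellow is not meant.

How it is judged:
On the way, in this order (a step that is already met when the one before it is completed fails the run):
1. the shutter is open, the amber cell still standing on the tray (value of joint shutter above 0.042 m and distance of cell_amber from where it was at the start of the episode below 0.03 m), for 0.2 s.
2. the amber cell is gripped by both frosted faces and lifted off the tray (contact force between the fingers and cell_amber_c0 above 1 N and contact force between the fingers and cell_amber_c1 above 1 N and height (world z) of cell_amber above 0.02 m and contact force between cell_amber and tray below 0.1 N), for 0.2 s.
At the end, for the whole second after the job is handed in: Shutter 42+ mm open; amber cell held at rest by fingers on both frosted faces, free of meter and tray, upright and square to the beam within 8 deg, within 6 mm of it sideways, 35 mm of midway, underside 10-52 mm below it; other cells within 30 mm, other things 50 mm of start, standing ones upright (value of joint shutter above 0.042 m and x of cell_amber in the frame of beam_mid between -0.006 and 0.006 m and y of cell_amber in the frame of beam_mid between -0.035 and 0.035 m and z of cell_amber in the frame of beam_mid between -0.052 and -0.01 m and angle between the x axis of cell_amber and the y axis of beam_mid, either way round below 0.14 rad and angle between cell_amber's own z axis and vertical below 0.14 rad and contact force between the fingers and cell_amber_c0 above 1 N and contact force between the fingers and cell_amber_c1 above 1 N and contact force between cell_amber and meter below 0.1 N and contact force between cell_amber and tray below 0.1 N and linear speed of cell_amber below 0.02 m/s and distance of each of cell_green, cell_blue from where it was at the start of the episode below 0.03 m and distance of each of flask, tin, brush, blank_a, blank_b from where it was at the start of the episode below 0.05 m and angle between each of cell_green, cell_blue, flask, tin's own z axis and vertical below 0.3 rad); the arm keeps its last pose, push and grip.
It fails at once if a finger presses on the amber cell's clear glass (over 1 N) (contact force between the fingers and cell_amber_c2 above 1 N).
It fails at once if another cell is knocked over (angle between any of cell_green, cell_blue's own z axis and vertical above 0.5 rad).
It also fails if it takes over 54 s, if anything falls off the work surface, if the arm or the gripper's body presses on something with over 40 N, if the wrist force passes 120 N, or if a joint passes its speed limit or range.

## Working session

There is one attempt and no reset: what is moved stays moved. The work goes in short steps, Python scripts to look and compute and a shell command to move; the robot and the scene stay as the last step left them, time stands still between calls to the robot, and variables do not carry over. Pictures are saved under pics/ and viewed, at most 12 in all, crops included, and the job is handed in when it is done.

```bash
mkdir -p pics
cat > h.py <<'E'
import numpy as np,cv2
from station import ctrl,optics
from scipy.spatial.transform import Rotation as R
def snap(n,f):
    o=ctrl.get_obs(); im,d=optics.get_image(n); p=optics.camera_params(n)
    if n=='wrist':
        T=np.eye(4);T[:3,:3]=R.from_rotvec(o['tool_rot']).as_matrix();T[:3,3]=o['tool_pos'];E=T@np.array(p['tool_from_camera'])
    else: E=np.array(p['extrinsics'])
    cv2.imwrite(f'pics/{f}.png',cv2.cvtColor(im,cv2.COLOR_RGB2BGR)); np.savez(f'{f}.npz',im=im,d=d,E=E,K=np.array(p['mtx']))
def ray(f,u,v,z=None):
    a=np.load(f+'.npz');E,K=a['E'],a['K'];r=np.linalg.inv(K)@[u,v,1]
    if z is None: return (E@np.r_[r*a['d'][int(v),int(u)],1])[:3]
    w=E[:3,:3]@r;c=E[:3,3];return c+w*(z-c[2])/w[2]
E
python3 - <<'E'
from h import *
snap('top','top0');snap('scene','scene0')
o=ctrl.get_obs();print({k:np.round(v,3) for k,v in o.items()});print(R.from_rotvec(o['tool_rot']).as_matrix().round(2))
a,b=cv2.imread('pics/top0.png'),cv2.imread('pics/scene0.png')
cv2.imwrite('pics/top0b.png',cv2.resize(a,(800,600),interpolation=cv2.INTER_CUBIC))
cv2.imwrite('pics/scene0b.png',b)
E
```

```text
{'t': np.float64(0.1), 'q': array([-1.383,  0.053,  1.614,  0.   ,  1.476, -0.119]), 'dq': array([-0.001, -0.   , -0.003,  0.003,  0.   ,  0.001]), 'effort': array([ 1.0000e-03, -3.9490e+01, -3.7136e+01, -0.0000e+00,  4.0000e-03,
       -0.0000e+00]), 'tool_pos': array([ 0.189, -0.595,  0.23 ]), 'tool_rot': array([-3.103, -0.48 ,  0.   ]), 'contact_force': array([-0.223, -0.738,  0.797]), 'wrist_torque': array([0.05 , 0.006, 0.039]), 'grip_force': np.float64(0.0), 'opening': np.float64(0.085)}
[[ 0.95  0.3  -0.  ]
 [ 0.3  -0.95  0.  ]
 [ 0.   -0.   -1.  ]]
```

View pics/top0b.png

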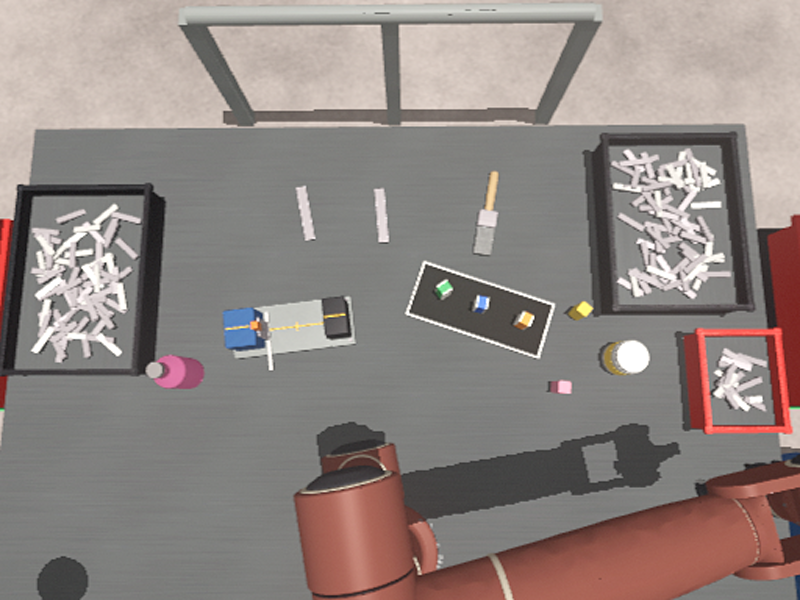

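View pics/scene0b.png

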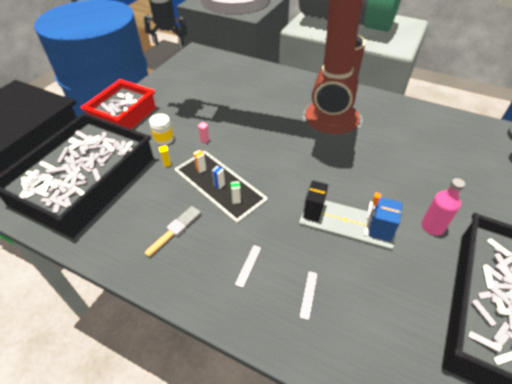

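The scene shows the meter on the left: lamp head at (242,327), detector at (337,318) and orange tab at (256,325). The tray is on the right with green at (445,289), blue at (482,303) and amber at (525,320). Things that could be taken for the amber cell are the yellow block off the tray (581,310), the pink block (561,387), and the green and blue cells. By the description I choose (525,320), on the tray with white stripes, and check it in a crop.

Run:
```python
from h import *
a=cv2.imread('pics/top0.png')
# px/512 image: tray 255-360 x 165-230 ; meter 140-230 x 185-240
A=cv2.resize(a[180:230,310:376],None,fx=6,fy=6,interpolation=cv2.INTER_CUBIC)
B=cv2.resize(a[188:238,140:232],None,fx=8,fy=8,interpolation=cv2.INTER_CUBIC)[:400]
c=np.zeros((600,800,3),np.uint8);A=cv2.resize(A,(264,200));c[:200,:264]=A;c[200:600,:736]=B
cv2.imwrite('pics/crop1.png',c)
```

```text
(no output)
```

View pics/crop1.png

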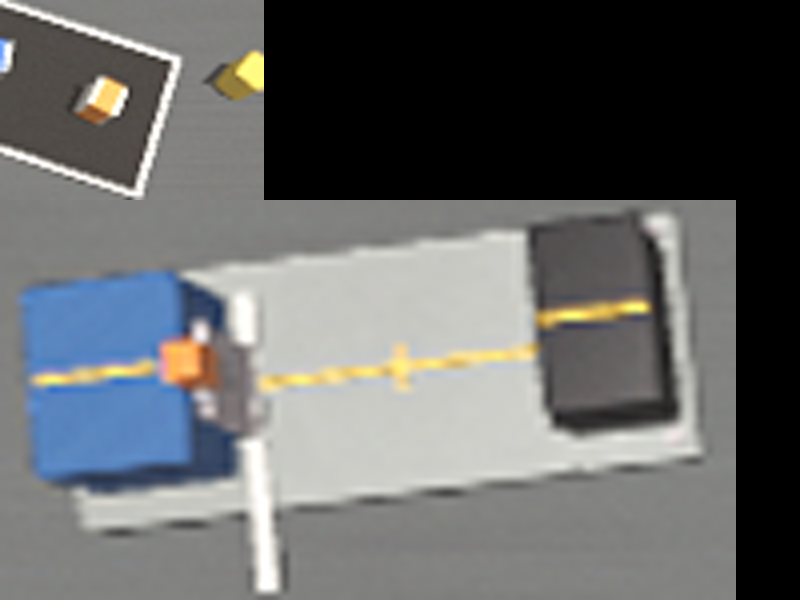

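The crop confirms amber at (102,98) with white stripes, on the tray. The orange tab is at crop (187,362), the beam cross at (401,368), and a white guide rail runs to the robot's side.

Run:
```python
from h import *
q=lambda x,y,z:ray('top0',140+x/8-.4,188+(y-200)/8-.4,z)
c=q(401,368,.0155);l=q(262,384,.0155);r=q(535,350,.0155);t=q(187,362,.144)
L=q(33,380,.105);D=q(650,306,.105)
print(c,'\n',l,r,'\n',t,L,D)
for a,b in((r,l),(D,L)):
  v=(b-a)[:2];print(np.linalg.norm(v),np.degrees(np.arctan2(-v[0],v[1])))
yaw=np.arctan2(-(L-D)[0],(L-D)[1]);M=np.array([[np.cos(yaw),-np.sin(yaw)],[np.sin(yaw),np.cos(yaw)]])
print('tab in meter',M.T@(t-c)[:2],'beam from heads',M.T@(L-c)[:2],M.T@(D-c)[:2])
# amber crop scale 4: origin 310,180
p=ray('top0',310+108/4,180+92/4,.08);print('amber top',p)
```

```text
[0.48363906 0.20205107 0.0155    ] 
 [0.47682043 0.26238979 0.0155    ] [0.4913444  0.14386328 0.0155    ] 
 [0.47124217 0.26222382 0.144     ] [0.46872209 0.33463154 0.105     ] [0.49821443 0.08465002 0.105     ]
0.11941306364429144 6.986064472762431
0.2517152266431368 6.728543887394142
tab in meter [-0.00526134  0.0612108 ] beam from heads [0.00071963 0.13341506] [ 0.00071963 -0.11830016]
amber top [ 0.49331235 -0.29663103  0.08      ]
```

```bash
python3 -c "
from h import *
print(optics.camera_params('wrist'))"
python3 -m handwheel '[{"tx":33,"ty":-20,"tz":-6},{"tx":33,"ty":-20,"tz":-6},{"tx":33,"ty":-20,"tz":-6},{"tx":33,"ty":-20,"tz":-6},{"tx":33,"ty":-20,"tz":-6},{"tx":33,"ty":-20,"tz":-6},{"tx":33,"ty":-20,"tz":-6},{"tx":33,"ty":-20,"tz":-6},{"tx":33,"ty":-20,"tz":-6},{"tx":20,"ty":-12,"tz":-6},{}]'
```

```text
{'mtx': array([[283.38923969,   0.        , 258.48333755],
       [  0.        , 283.38923969, 194.9933696 ],
       [  0.        ,   0.        ,   1.        ]]), 'tool_from_camera': array([[ 5.61316348e-04, -9.51316590e-01, -3.08214910e-01,
         7.98159174e-02],
       [ 9.99999835e-01,  5.71326546e-04,  5.77643495e-05,
         1.87124414e-04],
       [ 1.21139176e-04, -3.08214891e-01,  9.51316754e-01,
        -1.43290146e-01],
       [ 0.00000000e+00,  0.00000000e+00,  0.00000000e+00,
         1.00000000e+00]])}$[0]: bad value
```

```bash
python3 -m handwheel '[{"tx":33,"ty":-20,"tz":-6,"roll":0},{"tx":33,"ty":-20,"tz":-6,"roll":0},{"tx":33,"ty":-20,"tz":-6,"roll":0},{"tx":33,"ty":-20,"tz":-6,"roll":0},{"tx":33,"ty":-20,"tz":-6,"roll":0},{"tx":33,"ty":-20,"tz":-6,"roll":0},{"tx":33,"ty":-20,"tz":-6,"roll":0},{"tx":33,"ty":-20,"tz":-6,"roll":0},{"tx":33,"ty":-20,"tz":-6,"roll":0},{"tx":20,"ty":-12,"tz":-6,"roll":0},{"tx":0,"ty":0,"tz":0,"roll":0}]'
```

```text
t: 1.02
tool_pos: [0.4356, -0.314, 0.2925]
tool_rot: [3.103, 0.489, 0.004]
contact_force: [0.3, -0.3, 0.7]
opening: 0.0855
grip_force: 0.0
```

Run:
```python
from h import *
snap('wrist','w1')
cv2.imwrite('pics/w1b.png',cv2.resize(cv2.imread('pics/w1.png'),(800,600),interpolation=cv2.INTER_CUBIC))
```

```text
(no output)
```

View pics/w1b.png

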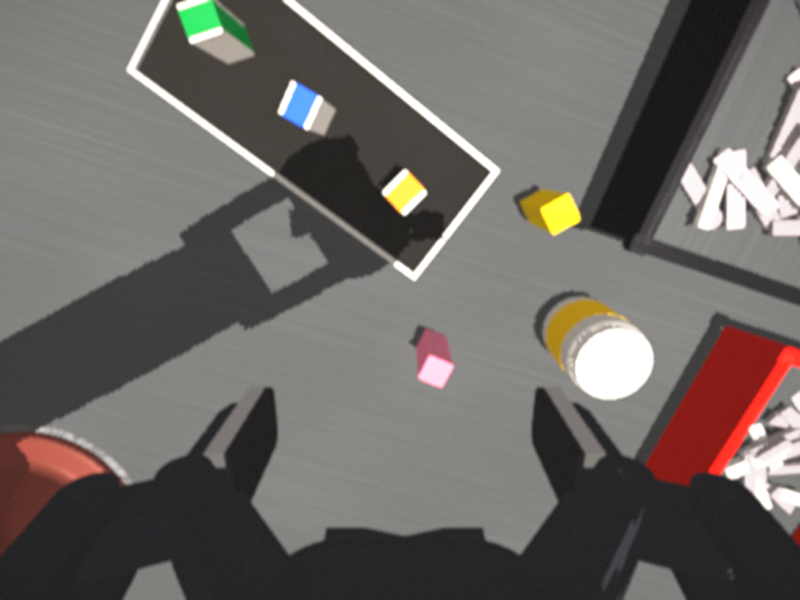

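Amber is seen from nearly straight above at (405,192) in the enlarged picture, with its white stripes on the upper-left and lower-right sides. I enlarge it.

Run:
```python
from h import *
a=cv2.imread('pics/w1.png')
cv2.imwrite('pics/w1c.png',cv2.resize(a[100:145,232:292],(720,540),interpolation=cv2.INTER_CUBIC))
```

```text
(no output)
```

View pics/w1c.png

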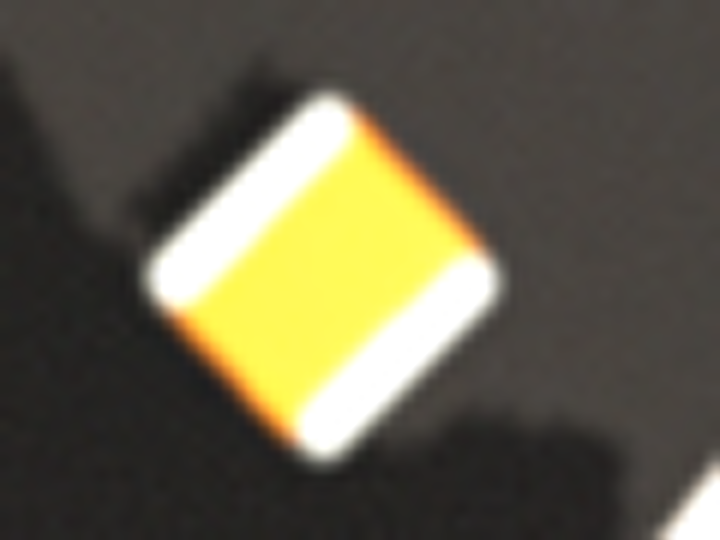

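Run:
```python
from h import *
P=[ray('w1',232+x/12-.46,100+y/12-.46,.08)[:2] for x,y in((140,275),(328,86),(505,284),(322,468))]
P=np.array(P);print(P.mean(0),[np.linalg.norm(P[i]-P[i-1]) for i in range(4)])
s=(P[1]-P[0])+(P[2]-P[3]); y=(P[0]-P[3])+(P[1]-P[2])
print('stripe dir deg',np.degrees(np.arctan2(s[1],s[0])),'normal',np.degrees(np.arctan2(y[1],y[0])))
print('corner top view check',ray('w1',232+325/12,100+275/12))
o=ctrl.get_obs();m=R.from_rotvec(o['tool_rot']).as_matrix();print('tool x deg',np.degrees(np.arctan2(m[1,0],m[0,0])),'tooly',np.degrees(np.arctan2(m[1,1],m[0,1])),m[2])
d=np.array([.533,.260,.26])-o['tool_pos'];print(m.T@d*1000)
```

```text
[ 0.49032809 -0.29666345] [np.float64(0.02676299397832218), np.float64(0.02646391017231989), np.float64(0.02633320639317746), np.float64(0.026213425561858555)]
stripe dir deg -27.766467170287893 normal 61.333589267444744
corner top view check [ 0.49049489 -0.29733028  0.08032308]
tool x deg 17.80266203594356 tooly -72.19735127711267 [ 3.36015877e-04  6.91504812e-04 -9.99999704e-01]
[ 270.03106189 -517.76300487   31.45186505]
```

```bash
python3 -m handwheel '[{"tx":0,"ty":0,"tz":0,"roll":-0.115},{"tx":0,"ty":0,"tz":0,"roll":-0.115},{"tx":0,"ty":0,"tz":0,"roll":-0.115},{"tx":0,"ty":0,"tz":0,"roll":-0.115},{"tx":0,"ty":0,"tz":0,"roll":-0.115},{"tx":0,"ty":0,"tz":0,"roll":-0.115},{"tx":0,"ty":0,"tz":0,"roll":-0.115},{"tx":0,"ty":0,"tz":0,"roll":-0.115},{"tx":0,"ty":0,"tz":0,"roll":-0.115},{"tx":0,"ty":0,"tz":0,"roll":-0.115},{"tx":0,"ty":0,"tz":0,"roll":-0.115},{"tx":0,"ty":0,"tz":0,"roll":-0.115}]' 0 20
python3 -m handwheel '[{"tx":38,"ty":10,"tz":0,"roll":0},{"tx":38,"ty":10,"tz":0,"roll":0},{"tx":38,"ty":10,"tz":0,"roll":0},{"tx":38,"ty":10,"tz":0,"roll":0},{"tx":38,"ty":10,"tz":0,"roll":0},{"tx":38,"ty":10,"tz":0,"roll":0},{"tx":38,"ty":10,"tz":0,"roll":0},{"tx":38,"ty":10,"tz":0,"roll":0},{"tx":38,"ty":10,"tz":0,"roll":0},{"tx":38,"ty":10,"tz":0,"roll":0},{"tx":38,"ty":10,"tz":0,"roll":0},{"tx":0,"ty":0,"tz":0,"roll":0}]'
python3 - <<'E'
from h import *
snap('wrist','w2')
cv2.imwrite('pics/w2b.png',cv2.resize(cv2.imread('pics/w2.png'),(800,600),interpolation=cv2.INTER_CUBIC))
o=ctrl.get_obs();m=R.from_rotvec(o['tool_rot']).as_matrix();print('tool x deg',np.degrees(np.arctan2(m[1,0],m[0,0])),o['q'])
E
```

```text
t: 2.07
tool_pos: [0.4319, -0.3179, 0.2903]
tool_rot: [-2.083, -2.349, 0.001]
contact_force: [0.4, -0.2, -1.0]
opening: -0.0004
grip_force: 0.0
t: 3.07
tool_pos: [0.4936, 0.1153, 0.2904]
tool_rot: [-2.081, -2.351, -0.001]
contact_force: [0.9, -0.6, -0.4]
opening: 0.0002
grip_force: 0.0
tool x deg 96.87995829048644 [ 7.74957976e-02 -2.63040080e-01  1.80799593e+00 -7.36428048e-05
  1.59833531e+00 -4.25840912e-02]
```

View pics/w2b.png

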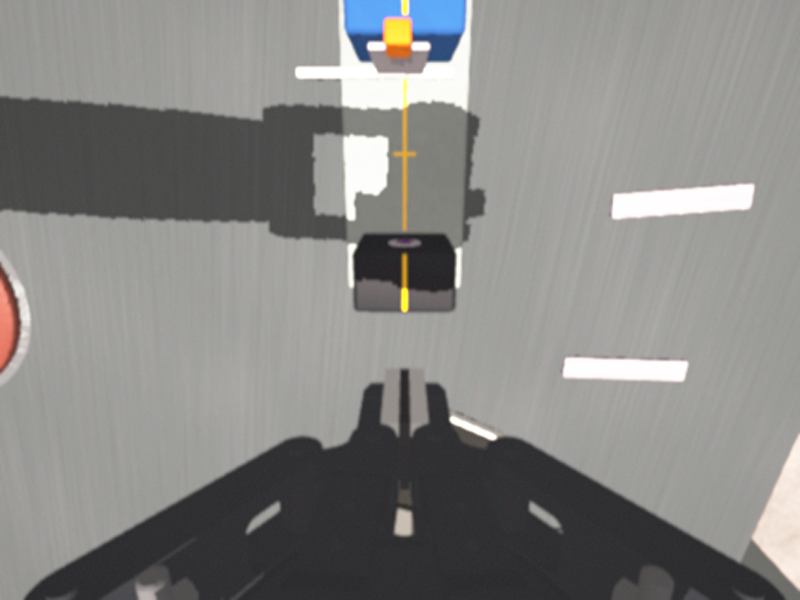

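The wrist view is square to the meter: cross at (404,154), beam line at column 404–405, tab at (398,35). The tab sits a few mm to the -x side.

Run:
```python
from h import *
s=.64
q=lambda x,y,z:ray('w2',x*s-.2,y*s-.2,z)
c=q(404,154,.0155);b1=q(404.5,85,.0155);b2=q(404.5,220,.0155);d=q(404.5,308,.105);t=q(398,27,.144)
print(c,t,q(386,27,.144),q(411,27,.144),d)
v=b1-b2;print('yaw',np.degrees(np.arctan2(-v[0],v[1])))
v=b1-d;print('yaw',np.degrees(np.arctan2(-v[0],v[1])))
yw=np.radians(6.8);M=np.array([[np.cos(yw),-np.sin(yw)],[np.sin(yw),np.cos(yw)]])
print('tab meter',M.T@(t-c)[:2])
print('depth tab',ray('w2',398*s,27*s))
o=ctrl.get_obs();m=R.from_rotvec(o['tool_rot']).as_matrix()
g=np.r_[c[:2]+M@[.038,.064],.122];print('to pre',m.T@(g-o['tool_pos'])*1000)
```

```text
[0.48337545 0.20081469 0.0155    ] [0.47213419 0.2663914  0.144     ] [0.46531844 0.26555694 0.144     ] [0.47951732 0.26729533 0.144     ] [0.4980229  0.08617204 0.105     ]
yaw 7.016139797084982
yaw 7.045248283765652
tab meter [-0.00339764  0.06644642]
depth tab [0.47238409 0.26595105 0.14522037]
to pre [152.6199486  38.7989723 168.2583291]
```

```bash
python3 -m handwheel '[{"tx":38,"ty":10,"tz":0,"roll":0},{"tx":38,"ty":10,"tz":0,"roll":0},{"tx":38,"ty":10,"tz":0,"roll":0},{"tx":38,"ty":10,"tz":0,"roll":0},{"tx":0,"ty":0,"tz":30,"roll":0},{"tx":0,"ty":0,"tz":35,"roll":0},{"tx":0,"ty":0,"tz":35,"roll":0},{"tx":0,"ty":0,"tz":30,"roll":0},{"tx":0,"ty":0,"tz":25,"roll":0},{"tx":0,"ty":0,"tz":12,"roll":0},{"tx":0,"ty":0,"tz":0,"roll":0},{"tx":0,"ty":0,"tz":0,"roll":0}]'
python3 - <<'E'
from h import *
snap('wrist','w3')
o=ctrl.get_obs();yw=np.radians(6.9);M=np.array([[np.cos(yw),-np.sin(yw)],[np.sin(yw),np.cos(yw)]])
print('tcp in meter',M.T@(o['tool_pos'][:2]-[.4834,.201]))
E
```

```text
t: 4.12
tool_pos: [0.5164, 0.2654, 0.1243]
tool_rot: [-2.091, -2.345, 0.001]
contact_force: [1.3, -0.2, 0.9]
opening: -0.0
grip_force: 0.0
tcp in meter [0.04147751 0.06042539]
```

```bash
python3 -m handwheel '[{"tx":0,"ty":-8,"tz":0,"roll":0},{"tx":0,"ty":-8,"tz":0,"roll":0},{"tx":0,"ty":-8,"tz":0,"roll":0},{"tx":0,"ty":-8,"tz":0,"roll":0},{"tx":0,"ty":-8,"tz":0,"roll":0},{"tx":0,"ty":-8,"tz":0,"roll":0},{"tx":0,"ty":-8,"tz":0,"roll":0},{"tx":0,"ty":-5,"tz":0,"roll":0},{"tx":0,"ty":-3,"tz":0,"roll":0},{"tx":0,"ty":0,"tz":0,"roll":0}]'
python3 -m handwheel '[{"tx":0,"ty":-2,"tz":0,"roll":0},{"tx":0,"ty":-2,"tz":0,"roll":0},{"tx":0,"ty":0,"tz":0,"roll":0}]'
python3 - <<'E'
from h import *
snap('wrist','w4')
cv2.imwrite('pics/w4b.png',cv2.imread('pics/w4.png'))
E
```

```text
t: 5.0
tool_pos: [0.4514, 0.259, 0.124]
tool_rot: [-2.088, -2.346, 0.001]
contact_force: [-0.4, -0.5, -1.3]
opening: 0.0002
grip_force: 0.0
t: 5.25
tool_pos: [0.4481, 0.2585, 0.124]
tool_rot: [-2.089, -2.346, 0.001]
contact_force: [0.4, -0.1, 1.5]
opening: -0.0003
grip_force: 0.2
```

View pics/w4b.png

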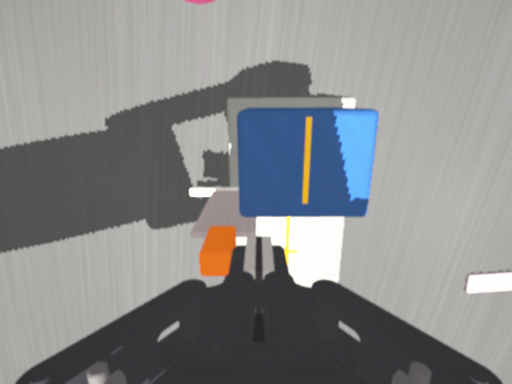

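The tab at (219,250) is being pushed and the blade is already off to the robot's side. I push on until the end stop is felt.

```bash
python3 - <<'E'
from h import *
yw=np.radians(6.9);M=np.array([[np.cos(yw),-np.sin(yw)],[np.sin(yw),np.cos(yw)]])
for u in(208,222,236): print(M.T@(ray('w4',u,229,.144)[:2]-[.4834,.201]),ray('w4',u,245))
E
python3 -m handwheel '[{"tx":0,"ty":-2,"tz":0,"roll":0},{"tx":0,"ty":-2,"tz":0,"roll":0},{"tx":0,"ty":0,"tz":0,"roll":0}]'
python3 -m handwheel '[{"tx":0,"ty":-2,"tz":0,"roll":0},{"tx":0,"ty":-1,"tz":0,"roll":0},{"tx":0,"ty":0,"tz":0,"roll":0}]'
```

```text
[-0.0511298   0.08346244] [0.42228783 0.26581869 0.13779186]
[-0.04446885  0.08344065] [0.42932637 0.26635763 0.13724861]
[-0.03780885  0.08341886] [0.43629563 0.2644083  0.13206129]
t: 5.55
tool_pos: [0.4471, 0.2584, 0.1242]
tool_rot: [2.086, 2.342, 0.01]
contact_force: [11.9, 1.9, -8.6]
opening: -0.0003
grip_force: 6.0
t: 5.8
tool_pos: [0.4467, 0.2583, 0.1245]
tool_rot: [2.084, 2.339, 0.019]
contact_force: [22.6, 4.2, -13.1]
opening: -0.0001
grip_force: 10.7
```

```bash
python3 -m handwheel '[{"tx":0,"ty":10,"tz":0,"roll":0},{"tx":0,"ty":10,"tz":0,"roll":0},{"tx":0,"ty":0,"tz":-30,"roll":0},{"tx":0,"ty":0,"tz":-40,"roll":0},{"tx":0,"ty":0,"tz":-40,"roll":0},{"tx":-20,"ty":0,"tz":-30,"roll":0},{"tx":-41,"ty":-3,"tz":0,"roll":0},{"tx":-41,"ty":-3,"tz":0,"roll":0},{"tx":-41,"ty":-3,"tz":0,"roll":0},{"tx":-41,"ty":-3,"tz":0,"roll":0},{"tx":-41,"ty":-3,"tz":0,"roll":0},{"tx":-41,"ty":-3,"tz":0,"roll":0}]' 60 40
python3 -m handwheel '[{"tx":-41,"ty":-3,"tz":0,"roll":0},{"tx":-41,"ty":-3,"tz":0,"roll":0},{"tx":-41,"ty":-3,"tz":0,"roll":0},{"tx":-41,"ty":-3,"tz":0,"roll":0},{"tx":-41,"ty":-3,"tz":0,"roll":0},{"tx":-41,"ty":-3,"tz":0,"roll":0},{"tx":0,"ty":0,"tz":0,"roll":-0.12},{"tx":0,"ty":0,"tz":0,"roll":-0.12},{"tx":0,"ty":0,"tz":0,"roll":-0.12},{"tx":0,"ty":0,"tz":0,"roll":-0.12},{"tx":0,"ty":0,"tz":0,"roll":-0.12},{"tx":0,"ty":0,"tz":0,"roll":-0.12}]'
python3 -m handwheel '[{"tx":0,"ty":0,"tz":0,"roll":-0.12},{"tx":0,"ty":0,"tz":0,"roll":-0.12},{"tx":0,"ty":0,"tz":0,"roll":0}]'
python3 - <<'E'
from h import *
snap('top','top1');snap('wrist','w5')
a=cv2.imread('pics/top1.png')[188:238,140:215];w=cv2.imread('pics/w5.png')
c=np.zeros((600,800,3),np.uint8);c[:384,:512]=w;c[400:,:300]=cv2.resize(a,None,fx=4,fy=4,interpolation=cv2.INTER_CUBIC)
cv2.imwrite('pics/v5.png',c)
o=ctrl.get_obs();m=R.from_rotvec(o['tool_rot']).as_matrix();print('tool x deg',np.degrees(np.arctan2(m[1,0],m[0,0])))
print(m.T@(np.array([.4905,-.297,.26])-o['tool_pos'])*1000)
E
```

```text
t: 6.8
tool_pos: [0.4736, -0.0079, 0.2642]
tool_rot: [-2.088, -2.346, 0.001]
contact_force: [1.3, 0.3, -0.8]
opening: 0.0599
grip_force: 0.0
t: 7.8
tool_pos: [0.4846, -0.2524, 0.2637]
tool_rot: [-1.119, -2.933, -0.001]
contact_force: [-0.4, -0.2, -0.4]
opening: 0.0595
grip_force: 0.0
t: 8.05
tool_pos: [0.4846, -0.2524, 0.2638]
tool_rot: [-0.766, -3.045, -0.001]
contact_force: [1.2, 0.4, 0.3]
opening: 0.0599
grip_force: 0.0
tool x deg 151.4791817716684
[-26.36916536 -36.38845871   3.92629381]
```

View pics/v5.png

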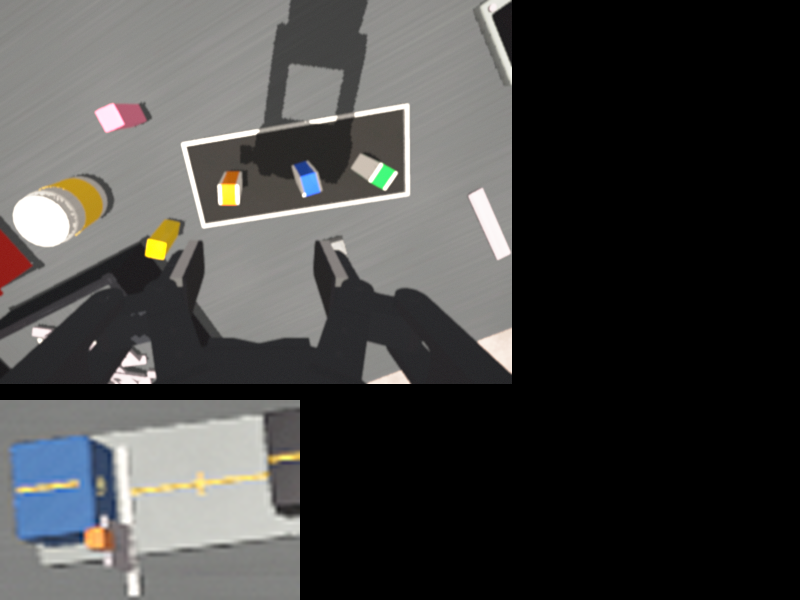

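The shutter tab is now at the -x side (lower crop, (97,538)) with the lamp clear. Amber at (230,188) has its stripes facing the fingers. I centre over it and check lower down.

```bash
python3 -m handwheel '[{"tx":-13,"ty":-18,"tz":0,"roll":0},{"tx":-13,"ty":-18,"tz":0,"roll":0},{"tx":0,"ty":0,"tz":35,"roll":0},{"tx":0,"ty":0,"tz":35,"roll":0},{"tx":0,"ty":0,"tz":25,"roll":0},{"tx":0,"ty":0,"tz":0,"roll":0},{"tx":0,"ty":0,"tz":0,"roll":0}]'
python3 - <<'E'
from h import *
snap('wrist','w6')
cv2.imwrite('pics/w6b.png',cv2.resize(cv2.imread('pics/w6.png')[120:345,106:406],(800,600),interpolation=cv2.INTER_CUBIC))
o=ctrl.get_obs();m=R.from_rotvec(o['tool_rot']).as_matrix();print('tool x deg',np.degrees(np.arctan2(m[1,0],m[0,0])))
print(m.T@(np.array([.4905,-.297,.041])-o['tool_pos'])*1000)
E
```

```text
t: 8.73
tool_pos: [0.4897, -0.2959, 0.1677]
tool_rot: [-0.771, -3.042, -0.003]
contact_force: [0.6, 0.1, 0.6]
opening: 0.06
grip_force: 0.0
tool x deg 151.58309346865806
[  0.31451909  -0.38287599 129.16268155]
```

View pics/w6b.png

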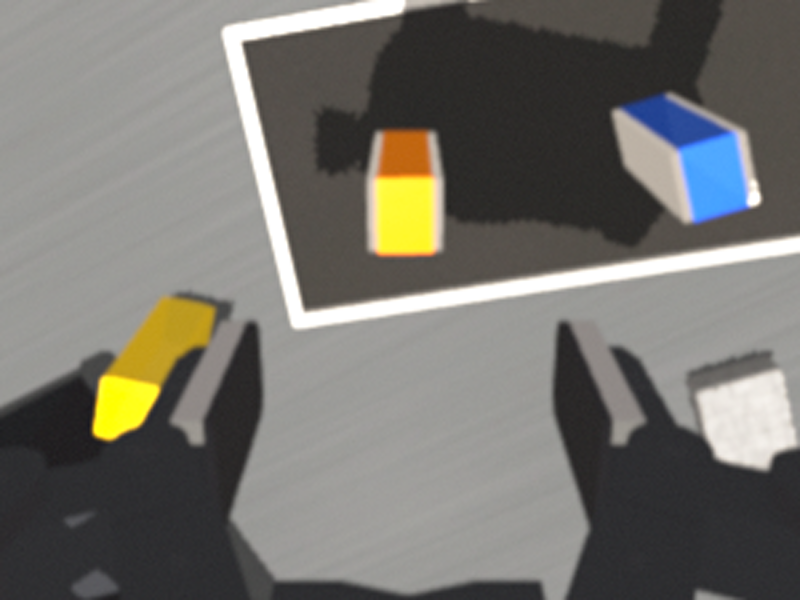

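Amber's top face is at (405,215), square to the fingers and centred between them (407).

```bash
python3 - <<'E'
from h import *
P=np.array([ray('w6',106+x*.375-.3,120+y*.375-.3,.08)[:2] for x,y in((370,178),(439,177),(442,255),(371,256))])
o=ctrl.get_obs();m=R.from_rotvec(o['tool_rot']).as_matrix()
print(P.mean(0),[((m[:2,:2].T@(p-o['tool_pos'][:2]))*1000).round(1) for p in P])
E
python3 -m handwheel '[{"tx":0,"ty":0,"tz":30,"roll":0},{"tx":0,"ty":0,"tz":25,"roll":0},{"tx":0,"ty":0,"tz":15,"roll":0},{"tx":0,"ty":0,"tz":0,"roll":0}]'
```

```text
[ 0.49117902 -0.29674305] [array([ 13. , -11.1]), array([13.3, 10.8]), array([-13.4,  12.2]), array([-13.7, -11.2])]
t: 9.12
tool_pos: [0.4901, -0.2961, 0.0983]
tool_rot: [-0.77, -3.043, -0.002]
contact_force: [-0.8, 1.4, -0.5]
opening: 0.0597
grip_force: 0.0
```

Centred to within about 1 mm and within about 1.5° of square. I descend and grip.

```bash
python3 -m handwheel '[{"tx":0,"ty":0,"tz":20,"roll":0},{"tx":0,"ty":0,"tz":20,"roll":0},{"tx":0,"ty":0,"tz":15,"roll":0},{"tx":0,"ty":0,"tz":0,"roll":0},{"tx":0,"ty":0,"tz":0,"roll":0}]'
python3 -m handwheel '[{"tx":0,"ty":0,"tz":0,"roll":0},{"tx":0,"ty":0,"tz":0,"roll":0},{"tx":0,"ty":0,"tz":0,"roll":0},{"tx":0,"ty":0,"tz":0,"roll":0},{"tx":0,"ty":0,"tz":0,"roll":0},{"tx":0,"ty":0,"tz":0,"roll":0},{"tx":0,"ty":0,"tz":0,"roll":0},{"tx":0,"ty":0,"tz":0,"roll":0}]' 10 40
```

```text
t: 9.53
tool_pos: [0.4919, -0.2974, 0.0465]
tool_rot: [0.769, 3.044, -0.002]
contact_force: [-0.1, -0.0, -0.5]
opening: 0.06
grip_force: 0.0
t: 10.2
tool_pos: [0.4919, -0.2975, 0.0464]
tool_rot: [0.769, 3.043, -0.002]
contact_force: [0.1, 0.3, 7.2]
opening: 0.023
grip_force: 40.0
```

```bash
python3 -m handwheel '[{"tx":0,"ty":0,"tz":-5,"roll":0},{"tx":0,"ty":0,"tz":-10,"roll":0},{"tx":0,"ty":0,"tz":-20,"roll":0},{"tx":0,"ty":0,"tz":-25,"roll":0},{"tx":0,"ty":0,"tz":-30,"roll":0},{"tx":0,"ty":0,"tz":-30,"roll":0},{"tx":0,"ty":0,"tz":-30,"roll":0},{"tx":0,"ty":0,"tz":-30,"roll":0},{"tx":0,"ty":0,"tz":-20,"roll":0},{"tx":0,"ty":0,"tz":-10,"roll":0},{"tx":0,"ty":0,"tz":0,"roll":0}]'
python3 -m handwheel '[{"tx":0,"ty":0,"tz":0,"roll":0.08},{"tx":0,"ty":0,"tz":0,"roll":0.08},{"tx":0,"ty":0,"tz":0,"roll":0.08},{"tx":0,"ty":0,"tz":0,"roll":0.08},{"tx":0,"ty":0,"tz":0,"roll":0.08},{"tx":0,"ty":0,"tz":0,"roll":0.08},{"tx":0,"ty":0,"tz":0,"roll":0.08},{"tx":0,"ty":0,"tz":0,"roll":0.08},{"tx":0,"ty":0,"tz":0,"roll":0.08},{"tx":0,"ty":0,"tz":0,"roll":0.08},{"tx":0,"ty":0,"tz":0,"roll":0.08},{"tx":0,"ty":0,"tz":0,"roll":0.07}]'
python3 - <<'E'
from h import *
o=ctrl.get_obs();m=R.from_rotvec(o['tool_rot']).as_matrix();print('tool x deg',np.degrees(np.arctan2(m[1,0],m[0,0])))
print(m.T@(np.array([.4834,.201,.24])-o['tool_pos'])*1000)
E
```

```text
t: 11.12
tool_pos: [0.4916, -0.2974, 0.2579]
tool_rot: [0.768, 3.041, -0.004]
contact_force: [0.2, 0.6, -0.6]
opening: 0.0235
grip_force: 39.2
t: 12.12
tool_pos: [0.4897, -0.2958, 0.2514]
tool_rot: [-2.079, -2.349, 0.0]
contact_force: [-0.3, 0.3, -0.5]
opening: 0.0236
grip_force: 39.3
tool x deg 97.00118435657392
[493.85412689  54.38969809  12.82021086]
```

```bash
python3 -m handwheel '[{"tx":15,"ty":2,"tz":0,"roll":0},{"tx":25,"ty":3,"tz":0,"roll":0},{"tx":30,"ty":3,"tz":0,"roll":0},{"tx":30,"ty":3,"tz":0,"roll":0},{"tx":30,"ty":3,"tz":0,"roll":0},{"tx":30,"ty":3,"tz":0,"roll":0},{"tx":30,"ty":3,"tz":0,"roll":0},{"tx":30,"ty":3,"tz":0,"roll":0},{"tx":30,"ty":3,"tz":0,"roll":0},{"tx":30,"ty":3,"tz":0,"roll":0},{"tx":30,"ty":4,"tz":0,"roll":0},{"tx":30,"ty":4,"tz":0,"roll":0}]'
python3 -m handwheel '[{"tx":30,"ty":4,"tz":0,"roll":0},{"tx":30,"ty":4,"tz":0,"roll":0},{"tx":30,"ty":4,"tz":0,"roll":0},{"tx":28,"ty":4,"tz":0,"roll":0},{"tx":20,"ty":2,"tz":0,"roll":0},{"tx":12,"ty":1,"tz":0,"roll":0},{"tx":4,"ty":1,"tz":0,"roll":0},{"tx":0,"ty":0,"tz":0,"roll":0},{"tx":0,"ty":0,"tz":0,"roll":0}]'
python3 - <<'E'
from h import *
o=ctrl.get_obs();m=R.from_rotvec(o['tool_rot']).as_matrix();print('tool x deg',np.degrees(np.arctan2(m[1,0],m[0,0])))
print(m.T@(np.array([.4834,.201,.077])-o['tool_pos'])*1000,o['opening'])
snap('wrist','w7')
cv2.imwrite('pics/w7b.png',cv2.resize(cv2.imread('pics/w7.png'),(800,600),interpolation=cv2.INTER_CUBIC))
E
```

```text
t: 13.12
tool_pos: [0.483, 0.0475, 0.2524]
tool_rot: [-2.073, -2.357, 0.002]
contact_force: [-0.3, 0.3, 0.2]
opening: 0.0236
grip_force: 39.3
t: 13.87
tool_pos: [0.4848, 0.2, 0.2537]
tool_rot: [-2.077, -2.357, 0.002]
contact_force: [-1.0, -0.1, 0.3]
opening: 0.0233
grip_force: 39.3
tool x deg 97.22008326229151
[  1.27224858  -1.09168876 176.67933964] 0.02329091282451174
```

View pics/w7b.png

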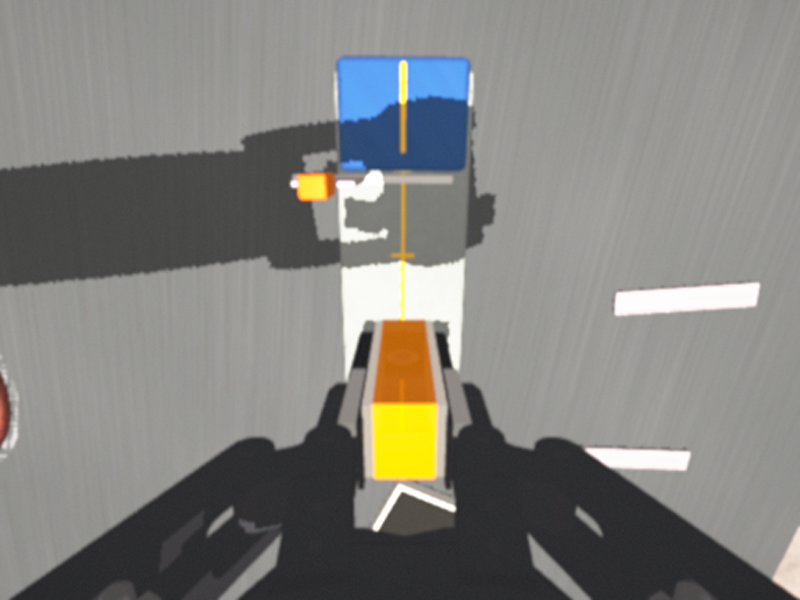

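The amber cell is held upright between the pads, top face at (404,440). The beam line is at column 403 and the lamp face is clear of the blade. I lower it into the path.

```bash
python3 -m handwheel '[{"tx":1,"ty":-1,"tz":10,"roll":0},{"tx":0,"ty":0,"tz":18,"roll":0},{"tx":0,"ty":0,"tz":20,"roll":0},{"tx":0,"ty":0,"tz":20,"roll":0},{"tx":0,"ty":0,"tz":20,"roll":0},{"tx":0,"ty":0,"tz":20,"roll":0},{"tx":0,"ty":0,"tz":20,"roll":0},{"tx":0,"ty":0,"tz":20,"roll":0},{"tx":0,"ty":0,"tz":15,"roll":0},{"tx":0,"ty":0,"tz":8,"roll":0},{"tx":0,"ty":0,"tz":3,"roll":0},{"tx":0,"ty":0,"tz":0,"roll":0}]'
python3 -m handwheel '[{"tx":0,"ty":0,"tz":0,"roll":0},{"tx":0,"ty":0,"tz":0,"roll":0},{"tx":0,"ty":0,"tz":0,"roll":0}]'
python3 - <<'E'
from h import *
snap('wrist','w8')
q=lambda x,y,z:ray('w7',x*.64-.2,y*.64-.2,z)
o=ctrl.get_obs();m=R.from_rotvec(o['tool_rot']).as_matrix();print('tool x deg',np.degrees(np.arctan2(m[1,0],m[0,0])))
for p in(q(403,255,.0155),q(402.5,315,.0155),q(403.3,65,.105),q(403.3,150,.105),np.array([.4834,.201,.077])): print(p,m.T@(p-o['tool_pos'])*1000)
cv2.imwrite('pics/w8b.png',cv2.resize(cv2.imread('pics/w8.png'),(800,600),interpolation=cv2.INTER_CUBIC))
E
```

```text
t: 14.92
tool_pos: [0.4836, 0.2009, 0.0795]
tool_rot: [-2.078, -2.355, 0.002]
contact_force: [0.1, 0.3, -0.5]
opening: 0.0234
grip_force: 39.3
t: 15.17
tool_pos: [0.4849, 0.2017, 0.0816]
tool_rot: [2.076, 2.356, 0.003]
contact_force: [-0.6, -0.3, -1.3]
opening: 0.0236
grip_force: 39.3
tool x deg 97.2181787965689
[0.48416859 0.20117234 0.0155    ] [-0.46618943 -0.80219334 65.96935984]
[0.49067731 0.14604741 0.0155    ] [-55.97206196  -1.27136613  65.95228381]
[0.46817737 0.33202389 0.105     ] [ 1.31383569e+02 -3.99593829e-02 -2.34910039e+01]
[0.4741197  0.28509504 0.105     ] [ 8.40799938e+01 -4.12121319e-02 -2.35047301e+01]
[0.4834 0.201  0.077 ] [-0.5227541  -1.45883573  4.46784719]
```

View pics/w8b.png

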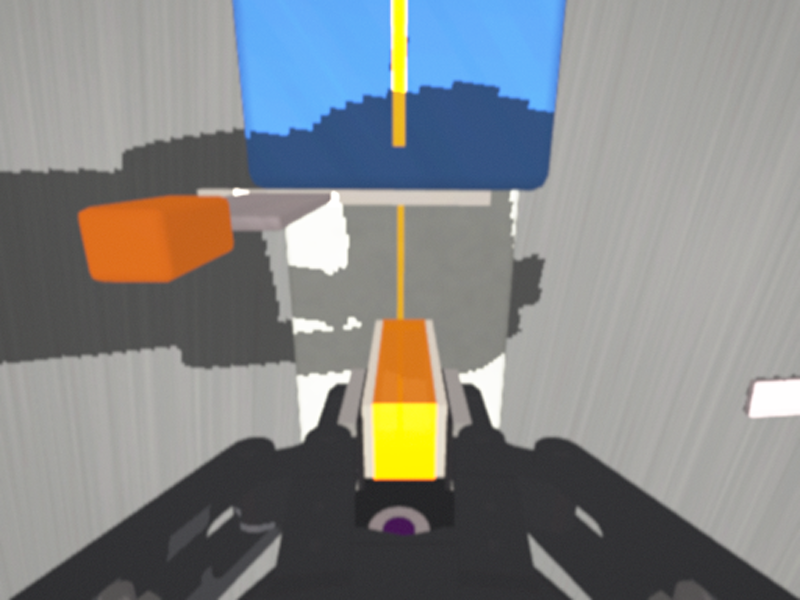

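The cell stands between the heads with the beam line (column 400) through its middle (403), about 1 mm off. I trim it slightly, settle and hand in.

```bash
python3 -m handwheel '[{"tx":0,"ty":-1,"tz":2,"roll":0},{"tx":0,"ty":0,"tz":2,"roll":0},{"tx":0,"ty":0,"tz":0,"roll":0},{"tx":0,"ty":0,"tz":0,"roll":0},{"tx":0,"ty":0,"tz":0,"roll":0},{"tx":0,"ty":0,"tz":0,"roll":0},{"tx":0,"ty":0,"tz":0,"roll":0},{"tx":0,"ty":0,"tz":0,"roll":0}]' && python3 -c "
from station import ctrl
print(ctrl.finish_job())"
```

```text
t: 15.88
tool_pos: [0.483, 0.2014, 0.0764]
tool_rot: [2.077, 2.357, 0.0]
contact_force: [-0.1, -0.4, -1.3]
opening: 0.0237
grip_force: 39.3
the job is handed in; nothing more can be done
None
```

I handed the job in at about 16 s: the shutter is open against its end stop, and the amber cell is held still by its frosted faces in the light path, about 1 mm from the beam line; the hand-in returned no verdict.

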